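# Point the radius arm and prick the mark on a round mosaic panel

### The job

Push the swinging arm of the round mosaic panel round with a fingertip until its pointed end points at the middle of the square brass weight. Then press the punch button on top of the arm fully down with a fingertip to prick the mark, and let it spring back; do not press it while the arm points anywhere else. Nothing needs gripping or lifting: leave the weights and everything else where they stand, and finish with the arm still pointing at the square weight.

Things in the scene. Friction and masses are not known exactly. Their poses are not given: they have to be found in the camera images.
- board: Round white mosaic panel, 380 mm across, 12 mm thick, fixed on the table; one sector is covered with small tiles 5 mm high. Origin: centre of its underside, z up. The radius arm pivots at its centre between stops 1.6 rad clockwise and 2.7 rad anticlockwise (from above) of the panel's x axis; the start and all weights lie between them: turn the shorter way, not over the tiled sector.
- radius_arm: Swinging arm on the panel's central pivot. Origin: on the pivot axis at the panel's top face (12 mm above the table); x along the arm to its pointed end, z up. Dark steel bar 16 mm wide, 14 mm high, its underside 18 and top 32 mm above the panel, from x = -55 to 112 mm, then tapering to a point at 140 mm. The blunt end has a flat dark disc 34 mm across.
- push_point (a point): Middle of the bar 105 mm from the pivot axis, 25 mm above the panel's top: a good place to push on either side of the bar (anywhere 90 to 120 mm out is clear of the punch). Pivot friction is steady, 0.25 N m, so about 2.5 N of sideways push here; the arm stays where it is left.
- pointer_tip (a point): The point of the arm, 140 mm from the pivot axis, 25 mm above the panel's top. (At the pivot the arm has a dark round hub 40 mm across, 36 mm high.)
- punch (a joint): Travel of the punch button in m: 0 = up, 0.006 = fully down (springs back by itself; 2 N to start, 5 N when fully down).
- punch_top (a point): Centre of the top face of the punch button, a steel round button 24 mm across rising 11 mm out of a dark housing 31 mm across, on top of the arm, 67 mm above the table, 58 mm from the pivot axis towards the pointed end. Pressed straight down.
- square_weight: Square brass block, 28 x 28 mm, 30 mm high, standing loose on the panel near its rim, its middle 155 to 175 mm from the pivot: the one to point at. Origin: centre of its underside.
- round_weight: Brass cylinder, 29 mm across, 30 mm high, loose on the panel near its rim. Origin: centre of its underside. Leave alone.
- cone_weight: Brass cone, 31 mm across, 32 mm high, loose on the panel near its rim. Origin: centre of its underside. Leave alone.
- glue_jar: Small jar, 34 mm across, 42 mm high, standing on the panel near its rim. Origin: centre of its underside. Leave alone.
- tess_pot: Small blue bowl, 34 mm across, 22 mm high, standing on the panel near its rim. Origin: centre of its underside. Leave alone.
- tumbler: Glass tumbler, 72 mm across, 90 mm high, on the table. Origin: centre of its underside. Leave alone.
- nippers: Tile nippers with black handles, about 160 mm long, 18 mm high, lying on the table. Origin: at table height, near mid-length. Leave alone.
- tweezers: Steel tweezers, 130 mm long, 8 mm high, lying on the table. Origin: mid-length, underside. Leave alone.
- adhesive_tub: Tub of adhesive, 80 mm across, 75 mm high, on the table. Origin: centre of its underside. Leave alone.

How it is judged:
By the outcome, as a careful person would: the job done as asked, in the order asked, and still so for the second after the job is handed in, with the robot touching nothing.
It also fails if it takes over 58 s, if anything falls off the work surface, if the arm or the gripper's body presses on something with over 40 N, if the wrist force passes 120 N, or if a joint passes its speed limit or range.

### The arm

A 6-joint arm with a two-finger parallel gripper is mounted at the origin on the work surface. World frame = base frame: x ahead of the robot, y to its left, z up, the work surface at z = 0. Lengths are in m, angles in rad, forces in N, time in s.
With the tool pointing down it reaches from about 0.25 to 0.725 m from the base axis. Payload 4 kg.
Tool frame: the origin (TCP) lies at the very end of the fingers, on their centre line; the grasp point (between the pads) lies 19 mm behind it; z points along the fingers, y is the line along which they close (so a half turn about z gives the same grasp; the last joint's range is limited). The gripper opens to 85 mm and grips with 20 to 120 N. Pads are 22 mm wide; open, the fingers measure 114 mm over their backs; the gripper's body (76 mm by 85 mm) begins 54 mm behind the grasp point. The pads swing forward as they close: fully open they stand 13 mm farther back than shut.
Start: joints at [1.173, 0.241, 0.005, 1.335, 0, 1.571], TCP at [0.194, 0.461, 0.231] pointing down, gripper open.
Joint ranges: [-2.72, 2.72], [-1.05, 1.87], [-1.09, 1.28], [-1.99, 2.15], [-1.42, 1.44], [-3.14, 3.14]. Speed limits (rad/s): [2.79, 2.79, 3.14, 3.14, 3.14, 3.14].

### API

Orientations are given as a unit quaternion [x, y, z, w].
In Python, from workcell import monitor, viewer, job gives the robot as it stands.
- The arm moves only by the tool arm_command, never from a script. Its argument "increments" is a list of rows, each an object of numbers: "dx", "dy", "dz": the shift along the tool's x, y, z in cm; "wx", "wy", "wz": the turn, a rotation vector about the tool's x, y, z in rad; "grip": the finger opening in cm, from 0 to 8.54. In form: [{"dx": .., "dy": .., "dz": .., "wx": .., "wy": .., "wz": .., "grip": ..}, ...]. A call has 1 to 10 rows; each row is the pose to reach, as a shift and turn from the pose commanded when the call began, along the tool's axes at that moment; what a row does not reach only later rows make up. A row lasts 1/10 s, in which the tool goes at most 50 mm and 8.59 degrees, less where a joint would pass 70% of its speed; a pose out of reach is approached as far as the arm can. A call with a gripper value outside its range is refused whole. The fingers move at their own pace and stop on an object; the grip force is fixed at half the most. Time passes only in rows, so rows that repeat a pose let the fingers close. It gives the time, the measured TCP pose, the force, the opening and the grip force at its end, in the units of the state.
- monitor.get_obs(): the state, without advancing time (a new reading comes with each control period).
- viewer.camera(name): name is "scene" or "top" or "wrist"; returns (picture, depth): 480x640x3 uint8, red, green, blue; 480x640 float32, m along the optical axis (not along the pixel's ray), 0 where there is no reading.
- viewer.get_calibration(name): a dict with "fovy" (degrees; the focal length in pixels is half the picture's height over the tangent of half this angle, whatever the lens; pixels are square), "cx", "cy" (the principal point, pixels), "dist_coeffs" ([k1, k2, p1, p2, k3] as OpenCV has them; the pictures are not rectified), "view" (4x4, takes a point from world to camera coordinates). Camera axes: x right, y up, looking along -z (the intrinsics and any distortion apply to the point x, -y, -z); pixel columns grow to the right and rows downward; lengths in m; the calibration is good to about 2 mm. A picture is of the moment at which its call begins: read the wrist's pose just before it. get_calibration takes no time and is no camera call; for the wrist camera it gives the pose at the moment of the call.
- job.job_done(): hands the job in; it is judged then, once.
The state is a dict: "clock": time; "joint_pos": joint angles; "joint_vel": joint speeds; "tau": joint torques, N m; "eef_pos": TCP position; "tool_rot": TCP orientation; "ft_force": force on the tool from outside, world axes, zero at the start; "ft_torque": the same for the moment, N m; "grip_width": finger opening in m; "grasp_force": force on a finger pad.
Only numpy, scipy, OpenCV 4.12 (cv2) and the standard library are available. Lean on these libraries where they do the work, as an engineer would, in place of code of your own. Each camera call takes 0.05 s, during which the arm holds its last target. There are 200 camera calls.

## Working session

There is one attempt and no reset: what is moved stays moved. The work goes in short steps, Python scripts to look and compute and a tool call to move; the robot and the scene stay as the last step left them, time stands still between calls to the robot, and variables do not carry over. Pictures are saved under pics/ and viewed, at most 10 in all, crops included, and the job is handed in when it is done.

Besides the shell and the picture viewer there is one more tool, called after ">>>" in YAML: its name, and indented under it one key for each argument. arm_command: Moves the arm, as the interface text tells. Its arguments: {"type":"object","properties":{"increments":{"type":"array","items":{"type":"object","properties":{"dx":{"type":"number"},"dy":{"type":"number"},"dz":{"type":"number"},"wx":{"type":"number"},"wy":{"type":"number"},"wz":{"type":"number"},"grip":{"type":"number"}}}}},"required":["increments"]}

```bash
mkdir -p pics; cat > h.py <<'E'
import numpy as np, cv2
from workcell import monitor, viewer, job
from scipy.spatial.transform import Rotation as R
def cal(n):
    c=viewer.get_calibration(n); f=240/np.tan(np.radians(c["fovy"])/2)
    K=np.array([[f,0,c["cx"]],[0,f,c["cy"]],[0,0,1.]]); return K,np.array(c["dist_coeffs"],float),np.array(c["view"])
def ray(C,uv):
    K,d,V=C; p=cv2.undistortPoints(np.array(uv,float).reshape(-1,1,2),K,d).reshape(-1,2)
    D=np.c_[p[:,0],-p[:,1],-np.ones(len(p))]@V[:3,:3]   # R^T d
    return -V[:3,:3].T@V[:3,3],D
def plane(C,uv,z):
    o,D=ray(C,uv); t=(z-o[2])/D[:,2]; return o+D*t[:,None]
def depthpts(C,uv,dep):
    o,D=ray(C,uv); return o+D*np.asarray(dep)[:,None]
def proj(C,P):
    K,d,V=C; q=np.atleast_2d(P)@V[:3,:3].T+V[:3,3]; q=q*[1,-1,-1]
    return cv2.projectPoints(q,np.zeros(3),np.zeros(3),K,d)[0].reshape(-1,2)
def shot(n,name):
    C=cal(n); im,dp=viewer.camera(n); cv2.imwrite(f"pics/{name}.png",im[:,:,::-1]); np.savez(f"pics/{name}.npz",im=im,dp=dp,K=C[0],d=C[1],V=C[2]); return C,im,dp
def load(name):
    z=np.load(f"pics/{name}.npz"); return (z["K"],z["d"],z["V"]),z["im"],z["dp"]
E
python3 -c "
from h import *
shot('top','top0');shot('scene','scene0')
o=monitor.get_obs();print(o['clock'],o['eef_pos'],o['tool_rot'],o['grip_width'])"
```

```text
0.1 [0.19348773 0.46044489 0.23051003] [ 1.97592565e-01  9.80283797e-01 -9.07241488e-04 -1.81360633e-04] 0.08529685310486694
```

View pics/top0.png

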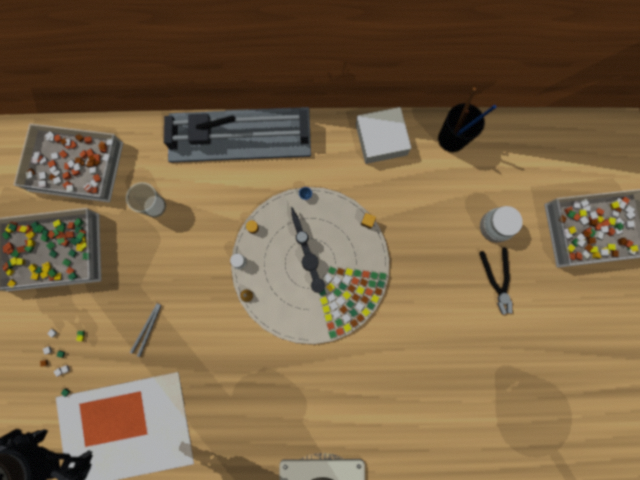

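View pics/scene0.png

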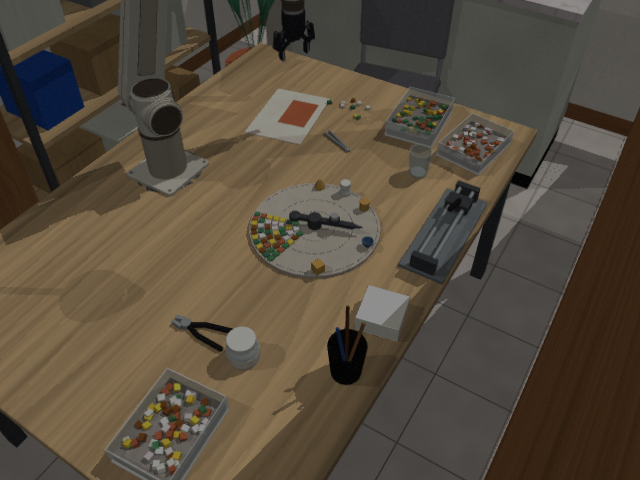

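The top view shows the panel at about (311,264), the arm pointing to about (293,208), a square-looking block at (368,220), and amber items at (252,227) and (247,295). In the scene view the square block is at (318,266). Next I'll enlarge the view and measure.

```bash
python3 - <<'E'
from h import *
C,im,dp=load('top0')
cv2.imwrite('pics/crop.png',cv2.resize(im[180:350,225:400],None,fx=3.4,fy=3.4,interpolation=cv2.INTER_CUBIC)[:,:,::-1])
hsv=cv2.cvtColor(im,cv2.COLOR_RGB2HSV)
# panel: bright low-sat pixels, biggest blob -> hull ellipse -> centre
m=((hsv[:,:,1]<70)&(hsv[:,:,2]>110)).astype(np.uint8); m[:,:200]=0;m[:180]=0;m[360:]=0;m[:,420:]=0
cs,_=cv2.findContours(m,0,2);c=max(cs,key=cv2.contourArea);h=cv2.convexHull(c)
P=plane(C,h.reshape(-1,2),0.012);
A=np.c_[2*P[:,:2],np.ones(len(P))];s=np.linalg.lstsq(A,(P[:,:2]**2).sum(1),rcond=None)[0]
r=np.sqrt(s[2]+s[0]**2+s[1]**2);print('panel',s[:2],r, (np.hypot(*(P[:,:2]-s[:2]).T)-r).std())
for n,uv,z in [('sq',(368,220),.042),('round',(252,227),.042),('cone',(247,295),.03),('jar',(237,260),.054),('pot',(306,193),.03),('tip',(293,208),.037),('hub',(311,264),.048),('punch',(302,237),.067),('butt',(318,287),.04)]:
    p=plane(C,[uv],z)[0];v=p[:2]-s[:2];d=depthpts(C,[uv],[dp[uv[1],uv[0]]])[0]
    print(n,p.round(3),'r',np.hypot(*v).round(3),'ang',np.arctan2(v[1],v[0]).round(3),'depthz',d[2].round(3))
W=cal('wrist');V=W[2];o=monitor.get_obs()
print('wristcam', -V[:3,:3].T@V[:3,3]-o['eef_pos'],'axis',-V[2,:3],'right',V[0,:3],'f',W[0][1,1],W[1]); print(R.from_quat(o['tool_rot']).as_matrix().round(3))
E
```

```text
panel [0.54673013 0.0228804 ] 0.18904496856662095 0.0007751444657891422
sq [ 0.644 -0.116  0.042] r 0.17 ang -0.961 depthz 0.04
round [0.63  0.158 0.042] r 0.159 ang 1.019 depthz 0.045
cone [0.471 0.17  0.03 ] r 0.165 ang 2.048 depthz 0.042
jar [0.55  0.19  0.054] r 0.167 ang 1.549 depthz 0.057
pot [0.715 0.03  0.03 ] r 0.168 ang 0.044 depthz 0.014
tip [0.676 0.061 0.037] r 0.135 ang 0.289 depthz 0.013
hub [0.54  0.02  0.048] r 0.007 ang -2.681 depthz 0.048
punch [0.6   0.039 0.067] r 0.056 ang 0.3 depthz 0.068
butt [0.487 0.004 0.04 ] r 0.062 ang -2.833 depthz 0.043
wristcam [-0.06842596  0.02906196  0.14256881] axis [ 0.26708822 -0.11290733 -0.95703491] right [ 3.86873647e-01  9.22132369e-01 -8.21405195e-04] f 350.22337615687087 [-0.02819037  0.          0.          0.          0.        ]
[[-0.922  0.387 -0.001]
 [ 0.387  0.922 -0.002]
 [-0.    -0.002 -1.   ]]
```

View pics/crop.png

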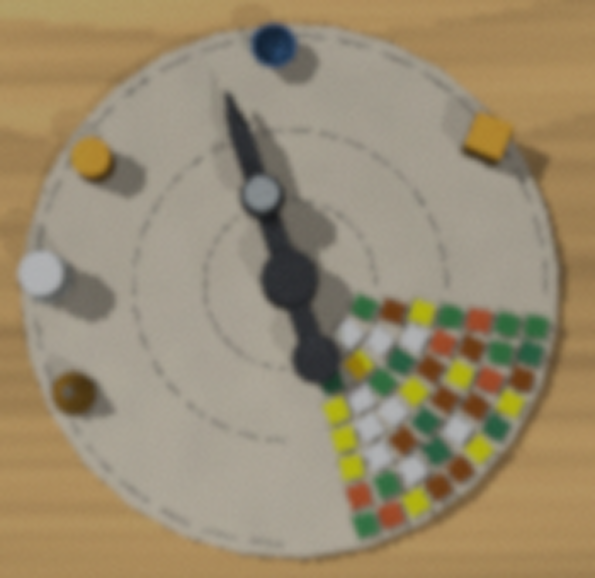

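The enlarged top view shows the square block at crop (488,137), the arm tip at (230,97), the punch at (262,194) and the hub at (290,279). The arm is at about 0.29 rad and the square at about -0.96 rad, so I turn it clockwise, away from the tiles. I'll move above the approach side with the fingers shut and look with the wrist camera.

>>> arm_command:
  increments:
    - {"dx":-2,"dy":-0.6,"grip":0}
    - {"dx":-6,"dy":-1.9,"wz":-0.05,"grip":0}
    - {"dx":-10,"dy":-3.2,"wz":-0.12,"grip":0}
    - {"dx":-14,"dy":-4.4,"wz":-0.18,"grip":0}
    - {"dx":-18,"dy":-5.7,"wz":-0.24,"grip":0}
    - {"dx":-22,"dy":-6.9,"wz":-0.3,"grip":0}
    - {"dx":-26,"dy":-8.2,"wz":-0.36,"grip":0}
    - {"dx":-30,"dy":-9.5,"wz":-0.42,"grip":0}
    - {"dx":-33,"dy":-10.4,"wz":-0.46,"grip":0}
    - {"dx":-35,"dy":-11,"wz":-0.48,"grip":0}

```text
validation failed for argument at $.in...
```

```bash
python3 - <<'E'
from h import *
o=monitor.get_obs();M=R.from_quat(o['tool_rot']).as_matrix()
print(o['clock'],o['eef_pos'],M.round(3),'yaw_y',np.arctan2(M[1,1],M[0,1]),o['grip_width'],o['joint_pos'].round(3) if hasattr(o['joint_pos'],'round') else o['joint_pos'])
print('delta cm',M.T@(np.array([.635,.086,.2])-o['eef_pos'])*100)
E
```

```text
0.1 [0.19348773 0.46044489 0.23051003] [[-0.922  0.387 -0.001]
 [ 0.387  0.922 -0.002]
 [-0.    -0.002 -1.   ]] yaw_y 1.172993239790723 0.08529685310486694 [ 1.173  0.241  0.004  1.335 -0.     1.571]
delta cm [-55.20940499 -17.41101788   3.08338875]
```

>>> arm_command:
  increments:
    - {"dx":-2,"dy":-0.6,"dz":0,"wx":0,"wy":0,"wz":0,"grip":0}
    - {"dx":-6,"dy":-1.9,"dz":0,"wx":0,"wy":0,"wz":-0.05,"grip":0}
    - {"dx":-10,"dy":-3.2,"dz":0,"wx":0,"wy":0,"wz":-0.12,"grip":0}
    - {"dx":-14,"dy":-4.4,"dz":0,"wx":0,"wy":0,"wz":-0.18,"grip":0}
    - {"dx":-18,"dy":-5.7,"dz":0,"wx":0,"wy":0,"wz":-0.24,"grip":0}
    - {"dx":-22,"dy":-6.9,"dz":0,"wx":0,"wy":0,"wz":-0.3,"grip":0}
    - {"dx":-26,"dy":-8.2,"dz":0,"wx":0,"wy":0,"wz":-0.36,"grip":0}
    - {"dx":-30,"dy":-9.5,"dz":0,"wx":0,"wy":0,"wz":-0.42,"grip":0}
    - {"dx":-33,"dy":-10.4,"dz":0,"wx":0,"wy":0,"wz":-0.46,"grip":0}
    - {"dx":-35,"dy":-11,"dz":0,"wx":0,"wy":0,"wz":-0.48,"grip":0}

```text
clock: 1.1
eef_pos: [0.4751, 0.222, 0.2307]
tool_rot: [-0.04, 0.999, -0.0, -0.0]
ft_force: [0.3, -0.1, -0.0]
grip_width: 0.0003
grasp_force: 0.0
```

```bash
cat >> h.py <<'E'
def st(t=None):
    o=monitor.get_obs();M=R.from_quat(o['tool_rot']).as_matrix()
    print(o['clock'],np.round(o['eef_pos'],4),'yaw_y',np.arctan2(M[1,1],M[0,1]).round(3),'grip',round(o['grip_width'],4),'F',np.round(o['ft_force'],2),'tilt',M[:2,2].round(4))
    if t is not None: print('delta cm',(M.T@(np.array(t)-o['eef_pos'])*100).round(2))
    return o,M
E
python3 -c "
from h import *
print(st([.635,.086,.2])[0]['joint_pos'])"
```

```text
1.1 [0.4751 0.222  0.2307] yaw_y 1.652 grip 0.0003 F [ 0.34 -0.13 -0.04] tilt [-0.0007 -0.0007]
delta cm [-14.84 -14.85   3.07]
[ 4.37304474e-01  2.90129578e-01  6.96129655e-02  1.35124026e+00
 -3.24901807e-04  3.56390996e-01]
```

>>> arm_command:
  increments:
    - {"dx":-2,"dy":-2,"dz":0.4,"wx":0,"wy":0,"wz":-0.03,"grip":0}
    - {"dx":-5,"dy":-5,"dz":1,"wx":0,"wy":0,"wz":-0.07,"grip":0}
    - {"dx":-8,"dy":-8,"dz":1.6,"wx":0,"wy":0,"wz":-0.11,"grip":0}
    - {"dx":-11,"dy":-11,"dz":2.2,"wx":0,"wy":0,"wz":-0.15,"grip":0}
    - {"dx":-13.5,"dy":-13.5,"dz":2.8,"wx":0,"wy":0,"wz":-0.19,"grip":0}
    - {"dx":-14.8,"dy":-14.8,"dz":3,"wx":0,"wy":0,"wz":-0.21,"grip":0}
    - {"dx":-14.8,"dy":-14.8,"dz":3,"wx":0,"wy":0,"wz":-0.21,"grip":0}
    - {"dx":-14.8,"dy":-14.8,"dz":3,"wx":0,"wy":0,"wz":-0.21,"grip":0}

```text
clock: 1.9
eef_pos: [0.6329, 0.0885, 0.2004]
tool_rot: [-0.145, 0.989, 0.0, -0.001]
ft_force: [0.0, 0.0, -0.8]
grip_width: -0.0001
grasp_force: 0.0
```

```bash
python3 -c "
from h import *
st();shot('wrist','w0')"
```

```text
1.9 [0.6329 0.0885 0.2004] yaw_y 1.862 grip -0.0001 F [ 0.04  0.   -0.75] tilt [-0.0021  0.0001]
```

View pics/w0.png

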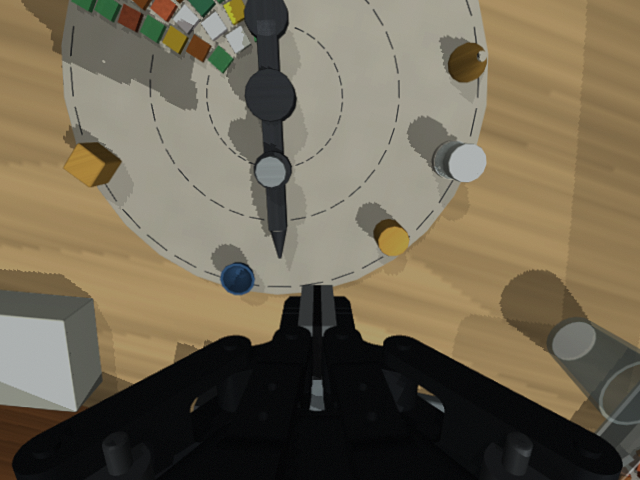

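The wrist view shows the hub at (270,95), punch at (271,170), tip at (280,257), and the square at (92,165). The round weight is at (392,238), and the shut fingers end at (317,288). Now I'll measure from this view, using depth against plane rays.

```bash
cat >> h.py <<'E'
def measure(name):
    C,im,dp=load(name); H,S,V=[cv2.cvtColor(im,cv2.COLOR_RGB2HSV)[:,:,i] for i in range(3)]
    vv,uu=np.mgrid[0:480,0:640]; P=depthpts(C,np.c_[uu.ravel(),vv.ravel()],dp.ravel()).reshape(480,640,3); Z=P[:,:,2]
    return C,im,dp,H,S,V,P,Z
def blob(m,near):
    n,l,s,c=cv2.connectedComponentsWithStats(m.astype(np.uint8)); k=1+np.argmin(np.hypot(*(c[1:]-near).T)+1e4*(s[1:,4]<30)); return l==k
E
python3 - <<'E'
from h import *
C,im,dp,H,S,V,P,Z=measure('w0')
T=load('top0')
def rect(m,z):
    c=max(cv2.findContours(m.astype(np.uint8),0,2)[0],key=cv2.contourArea).reshape(-1,2)
    xy=plane(C,c,z)[:,:2]; return cv2.minAreaRect((xy*1000).astype(np.float32))
for n,uv,z in [('sq',(92,160),.042),('hub',(270,95),.048),('punch',(271,170),.067),('round',(392,238),.042)]:
    m=blob((abs(Z-z)<.004)&(np.hypot(uu-uv[0],vv-uv[1])<45 if 0 else True)&(np.hypot(*(np.indices(Z.shape)[::-1]-np.array(uv)[:,None,None]))<40),uv)
    q=P[m]; r=rect(m,np.median(q[:,2])); print(n,m.sum(),'z',np.median(q[:,2]).round(4),'mean',q[:,:2].mean(0).round(4),'rect',np.round(r[0],1),np.round(r[1],1),round(r[2],1))
# bar: dark pixels, height ~.044
m=(abs(Z-.044)<.004)&(V<90); q=P[m]; h=q[:,:2].mean(0)
t=plane(C,[(280,257.5)],.037)[0]; print('tip',t.round(4),P[254,280].round(4))
# panel rim not fully seen; use bar edge line beyond punch
m=blob((abs(Z-.044)<.004)&(V<90)&(np.indices(Z.shape)[0]>190),(277,215)); q=P[m][:,:2]; c=q.mean(0);u,s,v=np.linalg.svd(q-c);d=v[0]*np.sign(v[0][0]);print('bar outer c',c,'ang',np.arctan2(d[1],d[0]),len(q))
st()
E
```

```text
sq 1116 z 0.0418 mean [ 0.6431 -0.1153] rect [ 643.4 -114.9] [29.8 29.5] 66.9
hub 2194 z 0.0478 mean [0.5453 0.0236] rect [546.3  25.1] [52.  38.6] 48.2
punch 728 z 0.067 mean [0.6   0.041] rect [600.  41.] [22.7 22.9] 60.4
round 772 z 0.0421 mean [0.6312 0.1599] rect [631.4 160. ] [28.3 28. ] 64.3
tip [0.6779 0.0671 0.037 ] [0.6737 0.0662 0.0394]
bar outer c [0.63940361 0.05389176] ang 0.31571683868416 930
1.95 [0.6327 0.0891 0.2009] yaw_y 1.863 grip 0.0001 F [-0.67  0.69  0.6 ] tilt [-0.0014  0.0002]
```

Pivot comes out at about (0.545, 0.0235), arm at 0.315 rad, square at (0.643, -0.115), which is -0.954 rad at r 0.170. Sizes and heights match the text. Next I descend beside the bar.

>>> arm_command:
  increments:
    - {"dx":0,"dy":0,"dz":3,"wx":0,"wy":0,"wz":0,"grip":0}
    - {"dx":0,"dy":0,"dz":6,"wx":0,"wy":0,"wz":0,"grip":0}
    - {"dx":0,"dy":0,"dz":9,"wx":0,"wy":0,"wz":0,"grip":0}
    - {"dx":0,"dy":0,"dz":12,"wx":0,"wy":0,"wz":0,"grip":0}
    - {"dx":0,"dy":0,"dz":14.5,"wx":0,"wy":0,"wz":0,"grip":0}
    - {"dx":0,"dy":0,"dz":16,"wx":0,"wy":0,"wz":0,"grip":0}
    - {"dx":0,"dy":0,"dz":17,"wx":0,"wy":0,"wz":0,"grip":0}
    - {"dx":0,"dy":0,"dz":17.2,"wx":0,"wy":0,"wz":0,"grip":0}
    - {"dx":0,"dy":0,"dz":17.2,"wx":0,"wy":0,"wz":0,"grip":0}

```text
clock: 2.85
eef_pos: [0.6335, 0.0892, 0.03]
tool_rot: [-0.146, 0.989, 0.0, 0.0]
ft_force: [-0.3, 0.2, 0.1]
grip_width: -0.0002
grasp_force: 0.0
```

```bash
cat >> h.py <<'E'
PIV=np.array([.545,.0235])
def arc(phis,r=.103,w=.0225,z=.029):
    o,M=st(); y0=np.arctan2(M[1,1],M[0,1])
    for f in phis:
        e=np.array([np.cos(f),np.sin(f)]);t=np.array([-e[1],e[0]]); p=np.r_[PIV+r*e+w*t,z]
        d=M.T@(p-o['eef_pos'])*100; print(round(f,3),'dx %.2f dy %.2f dz %.2f'%tuple(d),'wz %.3f'%(y0-(f+np.pi/2)))
E
python3 -c "
from h import *
arc(np.r_[.44,.40,.35,.3,.25,.2,.15,.1,.05,0])"
```

```text
2.85 [0.6335 0.0892 0.03  ] yaw_y 1.864 grip -0.0002 F [-0.31  0.2   0.1 ] tilt [0.0007 0.0001]
0.44 dx 0.51 dy -0.00 dz 0.10 wz -0.147
0.4 dx 0.37 dy -0.40 dz 0.10 wz -0.107
0.35 dx 0.21 dy -0.91 dz 0.10 wz -0.057
0.3 dx 0.08 dy -1.42 dz 0.10 wz -0.007
0.25 dx -0.02 dy -1.93 dz 0.10 wz 0.043
0.2 dx -0.10 dy -2.46 dz 0.10 wz 0.093
0.15 dx -0.15 dy -2.98 dz 0.10 wz 0.143
0.1 dx -0.17 dy -3.51 dz 0.10 wz 0.193
0.05 dx -0.17 dy -4.03 dz 0.10 wz 0.243
0.0 dx -0.14 dy -4.56 dz 0.10 wz 0.293
```

>>> arm_command:
  increments:
    - {"dx":0.1,"dy":-0.4,"dz":0.1,"wx":0,"wy":0,"wz":0,"grip":0}
    - {"dx":0.1,"dy":-0.9,"dz":0.1,"wx":0,"wy":0,"wz":0,"grip":0}
    - {"dx":0.1,"dy":-1.3,"dz":0.1,"wx":0,"wy":0,"wz":0,"grip":0}
    - {"dx":0,"dy":-1.7,"dz":0.1,"wx":0,"wy":0,"wz":0.02,"grip":0}
    - {"dx":-0.05,"dy":-2.1,"dz":0.1,"wx":0,"wy":0,"wz":0.06,"grip":0}
    - {"dx":-0.1,"dy":-2.5,"dz":0.1,"wx":0,"wy":0,"wz":0.1,"grip":0}
    - {"dx":-0.15,"dy":-3,"dz":0.1,"wx":0,"wy":0,"wz":0.145,"grip":0}
    - {"dx":-0.17,"dy":-3.5,"dz":0.1,"wx":0,"wy":0,"wz":0.193,"grip":0}
    - {"dx":-0.17,"dy":-4,"dz":0.1,"wx":0,"wy":0,"wz":0.24,"grip":0}
    - {"dx":-0.15,"dy":-4.5,"dz":0.1,"wx":0,"wy":0,"wz":0.29,"grip":0}

```text
clock: 3.85
eef_pos: [0.6483, 0.0462, 0.0289]
tool_rot: [0.0, 1.0, 0.001, 0.0]
ft_force: [-1.4, 2.2, 1.3]
grip_width: 0.0003
grasp_force: 1.2
```

```bash
python3 -c "
from h import *
arc(np.arange(-.05,-.51,-.05))"
```

```text
3.85 [0.6483 0.0462 0.0289] yaw_y 1.57 grip 0.0003 F [-1.41  2.18  1.33] tilt [0.0009 0.0015]
-0.05 dx -0.07 dy -0.54 dz -0.01 wz 0.050
-0.1 dx -0.14 dy -1.06 dz -0.01 wz 0.100
-0.15 dx -0.19 dy -1.59 dz -0.02 wz 0.150
-0.2 dx -0.21 dy -2.12 dz -0.02 wz 0.200
-0.25 dx -0.20 dy -2.64 dz -0.02 wz 0.250
-0.3 dx -0.17 dy -3.17 dz -0.02 wz 0.300
-0.35 dx -0.11 dy -3.69 dz -0.02 wz 0.350
-0.4 dx -0.03 dy -4.21 dz -0.02 wz 0.400
-0.45 dx 0.08 dy -4.73 dz -0.02 wz 0.450
-0.5 dx 0.21 dy -5.24 dz -0.02 wz 0.500
```

Pushing force is about 2.2 N, as expected. I continue.

>>> arm_command:
  increments:
    - {"dx":-0.07,"dy":-0.54,"dz":0,"wx":0,"wy":0,"wz":0.05,"grip":0}
    - {"dx":-0.14,"dy":-1.06,"dz":0,"wx":0,"wy":0,"wz":0.1,"grip":0}
    - {"dx":-0.19,"dy":-1.59,"dz":0,"wx":0,"wy":0,"wz":0.15,"grip":0}
    - {"dx":-0.21,"dy":-2.12,"dz":0,"wx":0,"wy":0,"wz":0.2,"grip":0}
    - {"dx":-0.2,"dy":-2.64,"dz":0,"wx":0,"wy":0,"wz":0.25,"grip":0}
    - {"dx":-0.17,"dy":-3.17,"dz":0,"wx":0,"wy":0,"wz":0.3,"grip":0}
    - {"dx":-0.11,"dy":-3.69,"dz":0,"wx":0,"wy":0,"wz":0.35,"grip":0}
    - {"dx":-0.03,"dy":-4.21,"dz":0,"wx":0,"wy":0,"wz":0.4,"grip":0}
    - {"dx":0.08,"dy":-4.73,"dz":0,"wx":0,"wy":0,"wz":0.45,"grip":0}
    - {"dx":0.21,"dy":-5.24,"dz":0,"wx":0,"wy":0,"wz":0.5,"grip":0}

```text
clock: 4.85
eef_pos: [0.6468, -0.0063, 0.0289]
tool_rot: [0.248, 0.969, 0.001, 0.001]
ft_force: [1.6, 2.5, 0.6]
grip_width: 0.0002
grasp_force: 1.2
```

```bash
python3 -c "
from h import *
arc(np.r_[np.arange(-.54,-.851,-.04),-.87,-.87])"
```

```text
4.85 [ 0.6468 -0.0063  0.0289] yaw_y 1.07 grip 0.0002 F [1.56 2.52 0.65] tilt [0.0021 0.0013]
-0.54 dx -0.02 dy -0.43 dz -0.01 wz 0.040
-0.58 dx -0.08 dy -0.85 dz -0.01 wz 0.080
-0.62 dx -0.13 dy -1.27 dz -0.01 wz 0.120
-0.66 dx -0.16 dy -1.69 dz -0.01 wz 0.160
-0.7 dx -0.18 dy -2.11 dz -0.01 wz 0.200
-0.74 dx -0.18 dy -2.53 dz -0.01 wz 0.240
-0.78 dx -0.16 dy -2.95 dz -0.02 wz 0.280
-0.82 dx -0.12 dy -3.37 dz -0.02 wz 0.320
-0.87 dx -0.05 dy -3.89 dz -0.02 wz 0.370
-0.87 dx -0.05 dy -3.89 dz -0.02 wz 0.370
```

>>> arm_command:
  increments:
    - {"dx":-0.02,"dy":-0.43,"dz":0,"wx":0,"wy":0,"wz":0.04,"grip":0}
    - {"dx":-0.08,"dy":-0.85,"dz":0,"wx":0,"wy":0,"wz":0.08,"grip":0}
    - {"dx":-0.13,"dy":-1.27,"dz":0,"wx":0,"wy":0,"wz":0.12,"grip":0}
    - {"dx":-0.16,"dy":-1.69,"dz":0,"wx":0,"wy":0,"wz":0.16,"grip":0}
    - {"dx":-0.18,"dy":-2.11,"dz":0,"wx":0,"wy":0,"wz":0.2,"grip":0}
    - {"dx":-0.18,"dy":-2.53,"dz":0,"wx":0,"wy":0,"wz":0.24,"grip":0}
    - {"dx":-0.16,"dy":-2.95,"dz":0,"wx":0,"wy":0,"wz":0.28,"grip":0}
    - {"dx":-0.12,"dy":-3.3,"dz":0,"wx":0,"wy":0,"wz":0.315,"grip":0}
    - {"dx":-0.07,"dy":-3.6,"dz":0,"wx":0,"wy":0,"wz":0.345,"grip":0}
    - {"dx":-0.05,"dy":-3.6,"dz":0,"wx":0,"wy":0,"wz":0.345,"grip":0}

```text
clock: 5.85
eef_pos: [0.6301, -0.039, 0.0289]
tool_rot: [0.41, 0.912, 0.0, 0.001]
ft_force: [2.2, 0.1, -0.6]
grip_width: -0.0001
grasp_force: 0.9
```

```bash
python3 -c "
from h import *
st();shot('wrist','w1');shot('top','top1')"
```

```text
5.85 [ 0.6301 -0.039   0.0289] yaw_y 0.727 grip -0.0001 F [ 2.23  0.14 -0.64] tilt [ 0.0022 -0.0004]
```

View pics/w1.png

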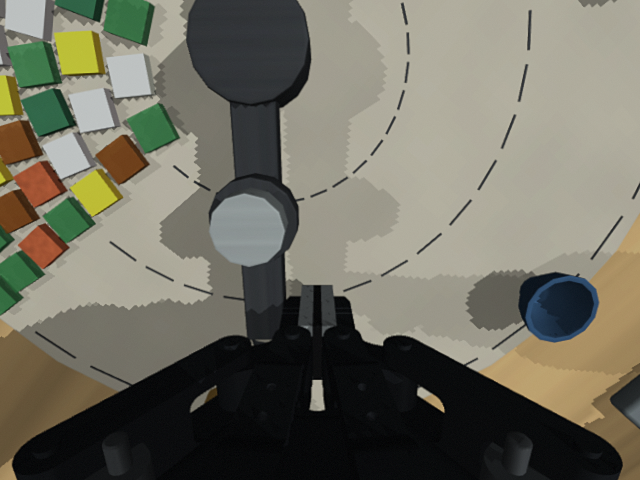

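The wrist view shows the bar left of the fingers, the hub top at (248,37), and the punch button at (248,230). The square is hidden behind the fingers. I compute the arm angle now.

```bash
cat >> h.py <<'E'
def near(uv,r,shape=(480,640)):
    i=np.indices(shape); return np.hypot(i[1]-uv[0],i[0]-uv[1])<r
def fitc(m,C,z):
    c=max(cv2.findContours(m.astype(np.uint8),0,2)[0],key=cv2.contourArea); xy=plane(C,c.reshape(-1,2),z)[:,:2]
    (x,y),r=cv2.minEnclosingCircle((xy*1000).astype(np.float32)); return np.array([x,y])/1000,r
E
python3 - <<'E'
from h import *
C,im,dp,H,S,V,P,Z=measure('w1')
h,rh=fitc(blob((Z>.0462)&(Z<.05)&near((248,45),75),(248,45)),C,.048)
p,rp=fitc(blob((Z>.064)&(Z<.07)&near((248,230),60),(248,230)),C,.067)
print('hub',h,rh,'punch',p,rp,'dist',np.hypot(*(p-h)))
sq=np.array([.6432,-.1151])
for a in (h,PIV): d=p-a;s=sq-a; print('phi',np.arctan2(d[1],d[0]),'target',np.arctan2(s[1],s[0]))
# bar between hub and punch, and edges in punch..finger
m=(abs(Z-.044)<.003)&(V<110)&near((255,140),80)&(np.indices(Z.shape)[0]>110)&(np.indices(Z.shape)[0]<175); q=P[m][:,:2];c=q.mean(0)
m2=(abs(Z-.044)<.003)&(V<110)&(np.indices(Z.shape)[0]>275)&(np.indices(Z.shape)[0]<325)&(np.indices(Z.shape)[1]<284)&(np.indices(Z.shape)[1]>225); c2=P[m2][:,:2].mean(0)
print(c,c2,np.arctan2(*(c2-c)[::-1]))
o,M=st(); e=(c2-c)/np.hypot(*(c2-c)); print('perp TCP', np.cross(e,o['eef_pos'][:2]-c))
# top view
C,im,dp,H,S,V,P,Z=measure('top1')
m=blob((H>8)&(H<28)&(S>140)&(V>90)&near((368,220),15),(368,220)); c=np.argwhere(m).mean(0)[::-1]; print('sq top px',c,plane(C,[c],.038))
E
```

```text
hub [0.54527368 0.02288301] 19.651552200317383 punch [ 0.58382312 -0.019519  ] 12.123077392578125 dist 0.05730611051927979
phi -0.8329535088998482 target -0.9535910064266152
phi -0.8366213485764595 target -0.9543792885146598
[ 5.66525036e-01 -5.34213875e-04] [ 0.60711514 -0.0459766 ] -0.841739071851666
5.95 [ 0.6296 -0.0386  0.0287] yaw_y 0.728 grip -0.0001 F [ 2.42 -0.5   0.26] tilt [ 0.0012 -0.0001]
perp TCP 0.021720689886636998<stdin>:12: DeprecationWarning: Arrays of 2-dimensional vectors are deprecated. Use arrays of 3-dimensional vectors instead. (deprecated in NumPy 2.0)
Traceback (most recent call last):
  File "h.py", line 32, in blob
    n,l,s,c=cv2.connectedComponentsWithStats(m.astype(np.uint8)); k=1+np.argmin(np.hypot(*(c[1:]-near).T)+1e4*(s[1:,4]<30)); return l==k
                                                                      ~~~~~~~~~^^^^^^^^^^^^^^^^^^^^^^^^^^^^^^^^^^^^^^^^^^^^
ValueError: attempt to get argmin of an empty sequence
```

```bash
python3 -c "
from h import *
arc([-.838,-.86,-.88,-.90,-.92,-.94,-.945],w=.0217,z=.0287)"
```

```text
5.95 [ 0.6296 -0.0386  0.0287] yaw_y 0.728 grip -0.0001 F [ 2.42 -0.5   0.26] tilt [ 0.0012 -0.0001]
-0.838 dx -0.02 dy 0.03 dz 0.00 wz -0.005
-0.86 dx -0.07 dy -0.19 dz 0.00 wz 0.017
-0.88 dx -0.11 dy -0.40 dz 0.00 wz 0.037
-0.9 dx -0.14 dy -0.61 dz 0.00 wz 0.057
-0.92 dx -0.17 dy -0.82 dz 0.00 wz 0.077
-0.94 dx -0.19 dy -1.03 dz 0.00 wz 0.097
-0.945 dx -0.20 dy -1.08 dz 0.00 wz 0.102
```

>>> arm_command:
  increments:
    - {"dx":-0.07,"dy":-0.2,"dz":0,"wx":0,"wy":0,"wz":0.017,"grip":0}
    - {"dx":-0.11,"dy":-0.4,"dz":0,"wx":0,"wy":0,"wz":0.037,"grip":0}
    - {"dx":-0.14,"dy":-0.6,"dz":0,"wx":0,"wy":0,"wz":0.057,"grip":0}
    - {"dx":-0.17,"dy":-0.8,"dz":0,"wx":0,"wy":0,"wz":0.077,"grip":0}
    - {"dx":-0.19,"dy":-0.95,"dz":0,"wx":0,"wy":0,"wz":0.09,"grip":0}
    - {"dx":-0.2,"dy":-1.05,"dz":0,"wx":0,"wy":0,"wz":0.1,"grip":0}
    - {"dx":-0.2,"dy":-1.05,"dz":0,"wx":0,"wy":0,"wz":0.1,"grip":0}
    - {"dx":-0.2,"dy":-1.05,"dz":0,"wx":0,"wy":0,"wz":0.1,"grip":0}

```text
clock: 6.75
eef_pos: [0.6223, -0.0468, 0.0282]
tool_rot: [0.454, 0.891, -0.0, -0.0]
ft_force: [1.8, -0.2, 0.6]
grip_width: 0.0003
grasp_force: 1.0
```

>>> arm_command:
  increments:
    - {"dx":0,"dy":0.5,"dz":0,"wx":0,"wy":0,"wz":0,"grip":0}
    - {"dx":0,"dy":1.5,"dz":-0.5,"wx":0,"wy":0,"wz":0,"grip":0}
    - {"dx":0,"dy":2.5,"dz":-3,"wx":0,"wy":0,"wz":0,"grip":0}
    - {"dx":-1,"dy":3.5,"dz":-6,"wx":0,"wy":0,"wz":0,"grip":0}
    - {"dx":-2,"dy":5,"dz":-9,"wx":0,"wy":0,"wz":0,"grip":0}
    - {"dx":-2,"dy":6,"dz":-12,"wx":0,"wy":0,"wz":0,"grip":0}
    - {"dx":-2,"dy":7,"dz":-14.5,"wx":0,"wy":0,"wz":0,"grip":0}
    - {"dx":-2,"dy":7,"dz":-15,"wx":0,"wy":0,"wz":0,"grip":0}
    - {"dx":-2,"dy":7,"dz":-15,"wx":0,"wy":0,"wz":0,"grip":0}

```text
clock: 7.65
eef_pos: [0.6907, -0.0218, 0.1781]
tool_rot: [0.454, 0.891, -0.0, -0.0]
ft_force: [-0.5, 0.5, 0.4]
grip_width: -0.0
grasp_force: 0.0
```

```bash
python3 -c "
from h import *
st();shot('wrist','w2')"
```

```text
7.65 [ 0.6907 -0.0218  0.1781] yaw_y 0.628 grip -0.0 F [-0.47  0.46  0.45] tilt [-0.0005 -0.0004]
```

View pics/w2.png

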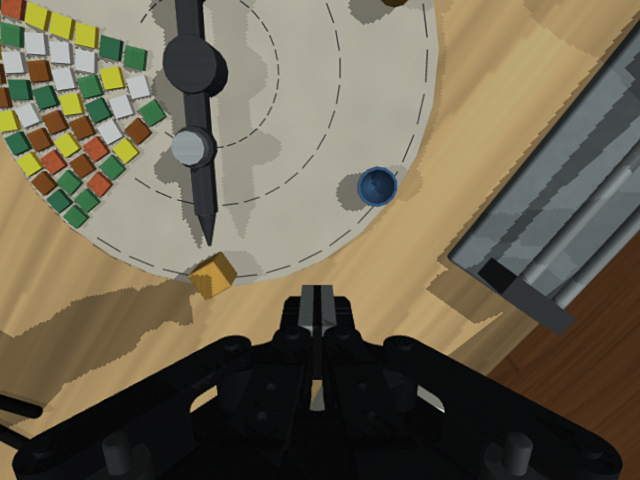

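The view shows the hub at (188,63), punch at (188,148), tip at (210,246), and the square's top face around (210,275). I measure lateral error of the arm's line against the square's middle.

```bash
cat > ev.py <<'E'
from h import *
import sys
def ev(name,hub,pun,tip,sq):
    C,im,dp,H,S,V,P,Z=measure(name); I,J=np.indices(Z.shape)
    h,rh=fitc(blob((Z>.0462)&(Z<.05)&near(hub,45),hub),C,.048)
    p,rp=fitc(blob((Z>.064)&(Z<.07)&near(pun,30),pun),C,.067)
    m=blob((abs(Z-.042)<.003)&(S>100)&near(sq,40),sq); c=max(cv2.findContours(m.astype(np.uint8),0,2)[0],key=cv2.contourArea)
    r=cv2.minAreaRect((plane(C,c.reshape(-1,2),.042)[:,:2]*1000).astype(np.float32)); s=np.array(r[0])/1000
    t=plane(C,[tip],.037)[0,:2]
    # bar top-face pixels beyond punch
    q=P[(abs(Z-.044)<.0025)&(V<110)][:,:2]; d=(p-h)/np.hypot(*(p-h)); a=(q-h)@d; b=(q-h)@[-d[1],d[0]]
    k=(abs(b)<.012)&(a>.078)&(a<.11)
    bo=q[k].mean(0); k2=(abs(b)<.012)&(a>.023)&(a<.04); bi=q[k2].mean(0)
    A=lambda v:round(float(np.arctan2(v[1],v[0])),4)
    print('hub',h.round(4),rh,'punch',p.round(4),rp,'tip',t.round(4),np.hypot(*(t-h)).round(4),'sq',s.round(4),np.round(r[1],1),'mean',P[m][:,:2].mean(0).round(4))
    for n,o in (('hub',h),('PIV',PIV)): print(n,'punch',A(p-o),'tip',A(t-o),'bar',A(bo-o),'| sq',A(s-o),'r',np.hypot(*(s-o)).round(4))
    print('bar in-out',A(bo-bi),k.sum(),k2.sum()); return h,p,t,s
if __name__=='__main__': ev('w2',(188,63),(188,148),(210,246),(210,273)); st()
E
python3 ev.py
```

```text
hub [0.5454 0.0235] 19.898548126220703 punch [ 0.5793 -0.0231] 12.218328475952148 tip [ 0.6278 -0.0903] 0.1405 sq [ 0.6444 -0.1155] [28.9 28.1] mean [ 0.6442 -0.1157]
hub punch -0.9416 tip -0.944 bar -0.9412 | sq -0.9516 r 0.1706
PIV punch -0.9366 tip -0.942 bar -0.9381 | sq -0.9499 r 0.1708
bar in-out -0.9375 815 524
7.7 [ 0.6898 -0.022   0.1767] yaw_y 0.628 grip 0.0002 F [-0.02 -0.06 -1.03] tilt [-0.003  -0.0002]
```

The arm reads about 0.01 rad short of the square, so one small 1 mm nudge retraces the path.

>>> arm_command:
  increments:
    - {"dx":0,"dy":-1.5,"dz":3,"wx":0,"wy":0,"wz":0,"grip":0}
    - {"dx":0,"dy":-2.5,"dz":6.5,"wx":0,"wy":0,"wz":0,"grip":0}
    - {"dx":1,"dy":-3.5,"dz":10,"wx":0,"wy":0,"wz":0,"grip":0}
    - {"dx":2,"dy":-4.5,"dz":13,"wx":0,"wy":0,"wz":0.01,"grip":0}
    - {"dx":2,"dy":-5,"dz":14.6,"wx":0,"wy":0,"wz":0.01,"grip":0}
    - {"dx":2,"dy":-6,"dz":15,"wx":0,"wy":0,"wz":0.01,"grip":0}
    - {"dx":2,"dy":-6.7,"dz":15,"wx":0,"wy":0,"wz":0.01,"grip":0}
    - {"dx":2,"dy":-7,"dz":15,"wx":0,"wy":0,"wz":0.01,"grip":0}
    - {"dx":2,"dy":-7.1,"dz":15,"wx":0,"wy":0,"wz":0.01,"grip":0}
    - {"dx":2,"dy":-7.1,"dz":15,"wx":0,"wy":0,"wz":0.01,"grip":0}

```text
clock: 8.7
eef_pos: [0.6227, -0.0477, 0.0296]
tool_rot: [0.459, 0.889, 0.0, 0.001]
ft_force: [0.5, 0.7, 0.2]
grip_width: -0.0001
grasp_force: 0.1
```

>>> arm_command:
  increments:
    - {"dx":0,"dy":0,"dz":0,"wx":0,"wy":0,"wz":0,"grip":0}
    - {"dx":0,"dy":0.5,"dz":0,"wx":0,"wy":0,"wz":0,"grip":0}
    - {"dx":0,"dy":1.5,"dz":-0.5,"wx":0,"wy":0,"wz":0,"grip":0}
    - {"dx":0,"dy":2.5,"dz":-3,"wx":0,"wy":0,"wz":0,"grip":0}
    - {"dx":-1,"dy":3.5,"dz":-6,"wx":0,"wy":0,"wz":0,"grip":0}
    - {"dx":-2,"dy":5,"dz":-9,"wx":0,"wy":0,"wz":0,"grip":0}
    - {"dx":-2,"dy":6,"dz":-12,"wx":0,"wy":0,"wz":0,"grip":0}
    - {"dx":-2,"dy":7,"dz":-14.5,"wx":0,"wy":0,"wz":0,"grip":0}
    - {"dx":-2,"dy":7,"dz":-15,"wx":0,"wy":0,"wz":0,"grip":0}
    - {"dx":-2,"dy":7,"dz":-15,"wx":0,"wy":0,"wz":0,"grip":0}

```text
clock: 9.7
eef_pos: [0.691, -0.0229, 0.1789]
tool_rot: [0.458, 0.889, 0.0, 0.001]
ft_force: [-0.1, 0.2, 0.4]
grip_width: -0.0002
grasp_force: 0.0
```

```bash
python3 - <<'E'
from h import *
from ev import ev
st();C,im,dp=shot('wrist','w3')
d=cv2.cvtColor(im,cv2.COLOR_RGB2GRAY); print('tip rows',[(v,np.where(d[v,190:235]<60)[0]+190) for v in (243,245,247,248)])
h,p,t,s=ev('w3',(188,63),(188,148),(210,246),(210,273))
o,M=st(np.r_[p,.087]) 
E
```

```text
9.7 [ 0.691  -0.0229  0.1789] yaw_y 0.618 grip -0.0002 F [-0.06  0.24  0.43] tilt [ 0.0018 -0.0003]
tip rows [(243, array([208, 209, 210])), (245, array([], dtype=int64)), (247, array([], dtype=int64)), (248, array([], dtype=int64))]
hub [0.5456 0.0235] 19.916465759277344 punch [ 0.5792 -0.0232] 12.44832706451416 tip [ 0.6276 -0.0911] 0.1409 sq [ 0.6443 -0.1155] [28.7 28.2] mean [ 0.6442 -0.1156]
hub punch -0.9464 tip -0.9493 bar -0.945 | sq -0.9531 r 0.1705
PIV punch -0.9389 tip -0.9462 bar -0.9405 | sq -0.9506 r 0.1708
bar in-out -0.9406 817 521
9.75 [ 0.6899 -0.0231  0.1773] yaw_y 0.618 grip -0.0001 F [-0.11 -0.56 -0.75] tilt [-0.0013 -0.0002]
delta cm [ 6.4  -9.02  9.04]
```

Still about 0.008 rad short, so I nudge once more by about 1.2 mm.

>>> arm_command:
  increments:
    - {"dx":0,"dy":-1.5,"dz":3,"wx":0,"wy":0,"wz":0,"grip":0}
    - {"dx":0,"dy":-2.5,"dz":6.5,"wx":0,"wy":0,"wz":0,"grip":0}
    - {"dx":1,"dy":-3.5,"dz":10,"wx":0,"wy":0,"wz":0,"grip":0}
    - {"dx":2,"dy":-4.5,"dz":13,"wx":0,"wy":0,"wz":0.005,"grip":0}
    - {"dx":2,"dy":-5,"dz":14.6,"wx":0,"wy":0,"wz":0.005,"grip":0}
    - {"dx":2,"dy":-6,"dz":15,"wx":0,"wy":0,"wz":0.005,"grip":0}
    - {"dx":2,"dy":-6.7,"dz":15,"wx":0,"wy":0,"wz":0.005,"grip":0}
    - {"dx":2,"dy":-7,"dz":15,"wx":0,"wy":0,"wz":0.005,"grip":0}
    - {"dx":2,"dy":-7.12,"dz":15,"wx":0,"wy":0,"wz":0.005,"grip":0}
    - {"dx":2,"dy":-7.12,"dz":15,"wx":0,"wy":0,"wz":0.005,"grip":0}

```text
clock: 10.75
eef_pos: [0.6219, -0.0482, 0.0296]
tool_rot: [0.461, 0.887, 0.001, 0.001]
ft_force: [1.2, 1.4, 0.9]
grip_width: -0.0004
grasp_force: 0.6
```

>>> arm_command:
  increments:
    - {"dx":0,"dy":0,"dz":0,"wx":0,"wy":0,"wz":0,"grip":0}
    - {"dx":0,"dy":0.5,"dz":0,"wx":0,"wy":0,"wz":0,"grip":0}
    - {"dx":0,"dy":1.5,"dz":-0.5,"wx":0,"wy":0,"wz":0,"grip":0}
    - {"dx":0,"dy":2.5,"dz":-3,"wx":0,"wy":0,"wz":0,"grip":0}
    - {"dx":-1,"dy":3.5,"dz":-6,"wx":0,"wy":0,"wz":0,"grip":0}
    - {"dx":-2,"dy":5,"dz":-9,"wx":0,"wy":0,"wz":0,"grip":0}
    - {"dx":-2,"dy":6,"dz":-12,"wx":0,"wy":0,"wz":0,"grip":0}
    - {"dx":-2,"dy":7,"dz":-14.5,"wx":0,"wy":0,"wz":0,"grip":0}
    - {"dx":-2,"dy":7,"dz":-15,"wx":0,"wy":0,"wz":0,"grip":0}
    - {"dx":-2,"dy":7,"dz":-15,"wx":0,"wy":0,"wz":0,"grip":0}

```text
clock: 11.75
eef_pos: [0.69, -0.0241, 0.1789]
tool_rot: [0.461, 0.888, 0.0, 0.001]
ft_force: [0.4, -0.0, -0.5]
grip_width: -0.0001
grasp_force: 0.0
```

```bash
python3 - <<'E'
from h import *
from ev import ev
st();C,im,dp=shot('wrist','w4')
h,p,t,s=ev('w4',(188,63),(188,148),(210,246),(210,273))
o,M=st(np.r_[p,.087]) 
E
```

```text
11.75 [ 0.69   -0.0241  0.1789] yaw_y 0.613 grip -0.0001 F [ 0.4  -0.04 -0.49] tilt [ 0.0014 -0.0005]
hub [0.5455 0.0233] 19.92604637145996 punch [ 0.579  -0.0238] 12.401232719421387 tip [ 0.6262 -0.092 ] 0.1407 sq [ 0.6444 -0.1155] [28.8 28.1] mean [ 0.6442 -0.1156]
hub punch -0.9544 tip -0.9603 bar -0.9528 | sq -0.952 r 0.1705
PIV punch -0.9484 tip -0.9578 bar -0.9491 | sq -0.95 r 0.1709
bar in-out -0.9506 816 529
11.8 [ 0.6889 -0.0242  0.1772] yaw_y 0.613 grip 0.0003 F [0.02 0.08 0.14] tilt [-0.0016 -0.0003]
delta cm [ 6.35 -8.95  9.04]
```

Arm line is at -0.951 rad and the square at -0.951 rad, so it is aligned. I move over the punch, staying 15 mm above the button.

>>> arm_command:
  increments:
    - {"dx":1.5,"dy":-2,"dz":0,"wx":0,"wy":0,"wz":0,"grip":0}
    - {"dx":3.5,"dy":-5,"dz":0,"wx":0,"wy":0,"wz":0,"grip":0}
    - {"dx":5.5,"dy":-8,"dz":1,"wx":0,"wy":0,"wz":0,"grip":0}
    - {"dx":6.4,"dy":-9,"dz":3,"wx":0,"wy":0,"wz":0,"grip":0}
    - {"dx":6.4,"dy":-9,"dz":6,"wx":0,"wy":0,"wz":0,"grip":0}
    - {"dx":6.4,"dy":-9,"dz":8.5,"wx":0,"wy":0,"wz":0,"grip":0}
    - {"dx":6.4,"dy":-9,"dz":9.5,"wx":0,"wy":0,"wz":0,"grip":0}
    - {"dx":6.4,"dy":-9,"dz":9.5,"wx":0,"wy":0,"wz":0,"grip":0}
    - {"dx":6.4,"dy":-9,"dz":9.5,"wx":0,"wy":0,"wz":0,"grip":0}

```text
clock: 12.7
eef_pos: [0.5791, -0.0238, 0.0833]
tool_rot: [0.461, 0.887, -0.0, -0.0]
ft_force: [0.5, -0.0, 0.9]
grip_width: 0.0001
grasp_force: 0.0
```

```bash
python3 -c "
from h import *
st([.579,-.0238,.067])"
```

```text
12.7 [ 0.5791 -0.0238  0.0833] yaw_y 0.613 grip 0.0001 F [ 0.5  -0.04  0.85] tilt [-0.0004 -0.0001]
delta cm [-0.   -0.01  1.63]
```

>>> arm_command:
  increments:
    - {"dx":0,"dy":0,"dz":0.6,"wx":0,"wy":0,"wz":0,"grip":0}
    - {"dx":0,"dy":0,"dz":1.1,"wx":0,"wy":0,"wz":0,"grip":0}
    - {"dx":0,"dy":0,"dz":1.4,"wx":0,"wy":0,"wz":0,"grip":0}
    - {"dx":0,"dy":0,"dz":1.6,"wx":0,"wy":0,"wz":0,"grip":0}
    - {"dx":0,"dy":0,"dz":1.8,"wx":0,"wy":0,"wz":0,"grip":0}
    - {"dx":0,"dy":0,"dz":2,"wx":0,"wy":0,"wz":0,"grip":0}
    - {"dx":0,"dy":0,"dz":2.15,"wx":0,"wy":0,"wz":0,"grip":0}
    - {"dx":0,"dy":0,"dz":2.25,"wx":0,"wy":0,"wz":0,"grip":0}
    - {"dx":0,"dy":0,"dz":2.25,"wx":0,"wy":0,"wz":0,"grip":0}
    - {"dx":0,"dy":0,"dz":2.25,"wx":0,"wy":0,"wz":0,"grip":0}

```text
clock: 13.7
eef_pos: [0.5791, -0.0236, 0.0611]
tool_rot: [0.461, 0.888, 0.0, 0.0]
ft_force: [-1.9, -0.4, 5.1]
grip_width: -0.0
grasp_force: 2.3
```

At 5.1 N it's about at full travel. I go slightly further to hit the stop clearly.

>>> arm_command:
  increments:
    - {"dx":0,"dy":0,"dz":0.05,"wx":0,"wy":0,"wz":0,"grip":0}
    - {"dx":0,"dy":0,"dz":0.1,"wx":0,"wy":0,"wz":0,"grip":0}
    - {"dx":0,"dy":0,"dz":0.1,"wx":0,"wy":0,"wz":0,"grip":0}

```text
clock: 14.0
eef_pos: [0.5792, -0.0236, 0.061]
tool_rot: [0.461, 0.887, 0.0, 0.0]
ft_force: [-4.9, -0.1, 10.6]
grip_width: -0.0
grasp_force: 4.9
```

The stop is reached: 10.6 N with no further travel. I lift straight up and then go back to the viewing pose.

>>> arm_command:
  increments:
    - {"dx":0,"dy":0,"dz":-0.1,"wx":0,"wy":0,"wz":0,"grip":0}
    - {"dx":0,"dy":0,"dz":-0.3,"wx":0,"wy":0,"wz":0,"grip":0}
    - {"dx":0,"dy":0,"dz":-0.6,"wx":0,"wy":0,"wz":0,"grip":0}
    - {"dx":0,"dy":0,"dz":-1.2,"wx":0,"wy":0,"wz":0,"grip":0}
    - {"dx":0,"dy":0,"dz":-3.5,"wx":0,"wy":0,"wz":0,"grip":0}
    - {"dx":0,"dy":0,"dz":-7,"wx":0,"wy":0,"wz":0,"grip":0}
    - {"dx":-2,"dy":3,"dz":-10,"wx":0,"wy":0,"wz":0,"grip":0}
    - {"dx":-4.5,"dy":6,"dz":-11.8,"wx":0,"wy":0,"wz":0,"grip":0}
    - {"dx":-6.4,"dy":9,"dz":-11.8,"wx":0,"wy":0,"wz":0,"grip":0}
    - {"dx":-6.4,"dy":9,"dz":-11.8,"wx":0,"wy":0,"wz":0,"grip":0}

```text
clock: 15.0
eef_pos: [0.6934, -0.024, 0.1756]
tool_rot: [0.461, 0.888, 0.0, 0.001]
ft_force: [-0.4, -0.7, -1.7]
grip_width: 0.0001
grasp_force: 0.0
```

>>> arm_command:
  increments:
    - {"dx":0,"dy":0,"dz":0,"wx":0,"wy":0,"wz":0,"grip":0}
    - {"dx":0,"dy":0,"dz":0,"wx":0,"wy":0,"wz":0,"grip":0}

```text
clock: 15.2
eef_pos: [0.6884, -0.0242, 0.1771]
tool_rot: [0.461, 0.887, -0.0, -0.001]
ft_force: [-0.0, -0.0, -0.5]
grip_width: -0.0002
grasp_force: 0.0
```

```bash
python3 - <<'E'
from h import *
from ev import ev
st();C,im,dp=shot('wrist','w5')
h,p,t,s=ev('w5',(188,63),(188,148),(210,246),(210,273))
C,im,dp,H,S,V,P,Z=measure('w5');print('button z',np.median(Z[144:152,184:192]))
E
```

```text
15.2 [ 0.6884 -0.0242  0.1771] yaw_y 0.613 grip -0.0002 F [-0.03 -0.05 -0.5 ] tilt [-0.0022  0.    ]
hub [0.5454 0.0235] 19.823747634887695 punch [ 0.5789 -0.0237] 12.280040740966797 tip [ 0.6242 -0.0913] 0.1392 sq [ 0.6445 -0.1155] [29. 28.] mean [ 0.6442 -0.1157]
hub punch -0.9547 tip -0.9692 bar -0.9527 | sq -0.9516 r 0.1706
PIV punch -0.9486 tip -0.9667 bar -0.949 | sq -0.9495 r 0.1709
bar in-out -0.9499 827 529
button z 0.06690755921638189
```

View pics/w5.png

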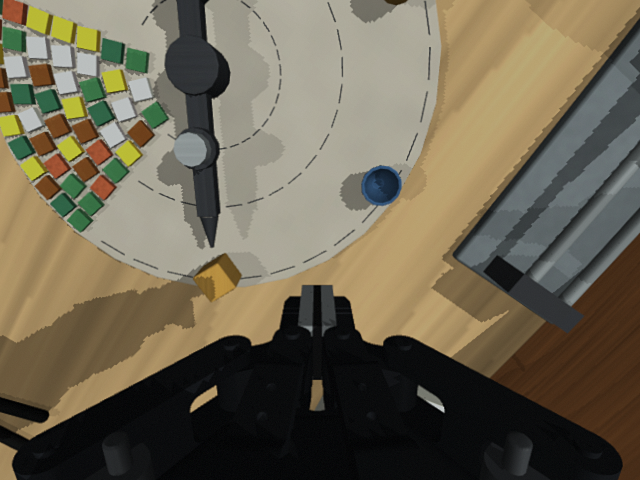

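The arm still points at the square: tip at (212,246), square's top near (217,270). The bar is at -0.951 rad and the square at -0.951. The button is back up at z = 0.067, and nothing is touching.

```bash
python3 -c "
from workcell import job
print(job.job_done())"
```

```text
the job is handed in; nothing more can be done
None
```

The arm points at the middle of the square weight to within about 0.002 rad by the last camera check, the punch was pressed to its stop and sprang back, and the job is handed in at about 15 s.

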